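Rebuild the spice mill's disc pack

TASK

Put the table spice mill's disc pack back together on its splined hub: first the dark grinding disc with its tab to the side of the red mark on the foot, as nearly towards it as the splines allow, then the copper separator plate on top of it with its tab to the opposite side. Feel for the splines with light pressure, turning each plate until it drops over them, and slide it fully home and flat without forcing it; let go of both and leave the other things on the table where they stand.

Things in the scene. Friction and masses are not known exactly. Their poses are not given: they have to be found in the camera images.
- mill_foot: Spice mill's foot, fixed to the table: dark round foot 100 mm wide, 16 mm high, on it an aluminium pedestal 49 mm wide, flat top at z = 45 mm. Origin: centre of the underside; z up; the red mark is at -x. A coaxial splined hub rises from the pedestal. More than 35 N between a plate and the foot or hub does damage.
- mill_foot_seat (a point): Centre of the pedestal's flat top (45 mm above the table), on the hub's axis; the lower plate rests here. The hub is sprung: pressed, it sinks up to 6 mm (about 4 N to start, 1 N more per mm), then stops hard; it springs back up when let go.
- spline_tops (a point): Point on the hub's axis, 71 mm above the table, level with the tops of its four brass splines (hub not pressed). Splines: 9.8 mm wide, reaching 19 mm from the axis, 90 deg apart, along the foot's x and y turned by an unmeasured angle of up to 35 deg either way; plates fit with 4 to 5 deg of play either way. The hub turns only stiffly (0.18 N m), within those 35 deg.
- hub_nose (a point): Top of the hub on its axis, 88 mm above the table: round steel core, 27 mm in diameter up to 79 mm, then a cone to 12 mm diameter, which centres a plate before it meets the splines.
- grinding_disc: Grinding disc, dark steel with fine radial ribs on top. Octagonal ring 10 mm thick, 56 mm across the flats, about 90 g. Origin: centre of its underside; z up; +x points to its one outer tab (14 mm wide). Grip the flats at +y and -y.
- grinding_disc_tab (a point): End of the grinding disc's tab, 46 mm from its centre, mid thickness. The ring's opening has four inward teeth 45, 135, 225, 315 deg from the tab (12.6 mm wide, faces 15 mm from the centre); the notches for the splines lie between, at 0, 90, 180, 270 deg, reaching out to 20.5 mm.
- separator_plate: Separator plate, smooth, copper coloured, same shape as the disc. Octagonal ring 10 mm thick, 56 mm across the flats, about 90 g. Origin: centre of its underside; z up; +x points to its one outer tab (14 mm wide). Grip the flats at +y and -y.
- separator_plate_tab (a point): End of the separator plate's tab, 46 mm from its centre, mid thickness. The ring's opening has four inward teeth 45, 135, 225, 315 deg from the tab (12.6 mm wide, faces 15 mm from the centre); the notches for the splines lie between, at 0, 90, 180, 270 deg, reaching out to 20.5 mm.
- salt_shaker: glass salt shaker with a grey cap, 44 x 44 x 90 mm, bystander; origin at the centre of its underside, z up.
- tumbler: clear stemless tumbler, 84 mm wide, 85 mm high, bystander; origin at the centre of its underside, z up.
- toothpicks: green pot of toothpicks, 38 mm wide, 72 mm high, bystander; origin at the centre of its underside, z up.
- lime: green lime about 50 mm across, bystander; origin at the centre of its underside, z up.
Mind the look-alikes: they are no part of the job. Of the things that look like the grinding_disc, take the one that is farthest from the robot's base at the start. Leave any purple look-alike of the separator_plate alone.

How it is judged (in metres and radians):
On the way, in this order (a step that is already met when the one before it is completed fails the run):
1. the grinding disc sits fully home on the pedestal, tab towards the red mark (z of grinding_disc in the frame of mill_foot between 0.043 and 0.047 m and horizontal distance between grinding_disc and mill_foot below 0.003 m and angle between grinding_disc's own z axis and vertical below 0.07 rad and x of grinding_disc_tab in the frame of mill_foot below -0.032 m), for 0.2 s.
2. the separator plate sits fully home on the grinding disc, tab to the opposite side (all of step 1 and z of separator_plate in the frame of mill_foot between 0.053 and 0.057 m and horizontal distance between separator_plate and mill_foot below 0.003 m and angle between separator_plate's own z axis and vertical below 0.07 rad and x of separator_plate_tab in the frame of mill_foot above 0.032 m), for 0.2 s.
At the end, for the whole second after the job is handed in: Grinding disc flat on the pedestal (underside 45 mm up, tab to the red mark), separator flat on it (55 mm, tab opposite), both over the splines: 2 mm in height, 3 mm off the axis, 4 deg of level; tab ends at least 32 mm to their side of the axis; at rest (all of step 2 and linear speed of each of grinding_disc, separator_plate below 0.02 m/s); the robot touches nothing.
It fails at once if a plate presses on the mill foot or hub, or on the other plate, with more than 35 N (contact force between any of grinding_disc, separator_plate and mill_foot above 35 N or contact force between grinding_disc and separator_plate above 35 N).
It fails at once if the gripper or arm pushes the mill foot or hub with more than 35 N (contact force between any of the fingers, the arm and mill_foot above 35 N).
It fails at once if a bystander is moved by more than 20 mm (distance of any of salt_shaker, tumbler, toothpicks, lime from where it was at the start of the episode above 0.02 m).
It also fails if it takes over 72 s, if anything falls off the work surface, if the arm or the gripper's body presses on something with over 40 N, if the wrist force passes 120 N, or if a joint passes its speed limit or range.

ROBOT

A 6-joint arm with a two-finger parallel gripper is mounted at the origin on the work surface; the furniture and walls round the work are solid. World frame = base frame: x ahead of the robot, y to its left, z up, the work surface at z = 0. Lengths are in m, angles in degrees, forces in N, time in s.
With the tool pointing down it reaches from about 0.4 to 0.825 m from the base axis. Payload 7 kg.
Tool frame: the origin (TCP) lies on the centre line of the jaws, within the pads' length; the fingertips stand 22 mm ahead of it and the grasp point (between the pads) lies 3 mm ahead of it; z points along the fingers, y is the line along which they close (so a half turn about z gives the same grasp; the last joint's range is limited). The gripper opens to 88 mm and grips with 3 to 60 N. Pads are 19 mm wide; open, the fingers measure 130 mm over their backs; the gripper's body (78 mm by 193 mm) begins 47 mm behind the grasp point.
Start: joints at [16.507, 20.546, 0.682, 0, -70.136, -16.507], TCP at [0.675, -0, 0.249] pointing down, gripper open.
Joint ranges: [-176.03, 176.03], [-82.01, 121.73], [-58.28, 71.71], [-173.87, 95.51], [-174.79, -0.11], [-173.66, 173.66]. Speed limits (degrees/s): [136.94, 136.94, 172.46, 180, 180, 180].

INTERFACE

Orientations are given as [roll, pitch, yaw] about the fixed x, y, z axes, in that order (R = Rz(yaw) Ry(pitch) Rx(roll)).
In Python, from plant import get_state, cams, r gives the robot as it stands.
- The arm moves only by the tool apply_moves, never from a script. Its argument "targets" is a list of rows, each an object with "dp": the shift along the world's x, y, z in m, a list of three; "yaw": the turn about the world's z in degrees. In form: [{"dp": [x, y, z], "yaw": yaw}, ...]. A call has 1 to 20 rows; each row is the pose to reach, as a shift and turn from the pose commanded when the call began; what a row does not reach only later rows make up. A row lasts 1/12 s, in which the tool goes at most 41.7 mm and 7.16 degrees, less where a joint would pass 70% of its speed; a pose out of reach is approached as far as the arm can. A call with a gripper value outside its range is refused whole. "grip" is the gripper command: -1 is fully open, 1 is shut, values between are in proportion, set as the call begins (left out, the last holds). The fingers move at their own pace and stop on an object; "squeeze" is the grip in N (left out, the last holds). Time passes only in rows, so rows that repeat a pose let the fingers close. It gives the time, the measured TCP pose, the force, the opening and the grip force at its end, in the units of the state.
- get_state(): the state, without advancing time (a new reading comes with each control period).
- cams.capture(name): name is "scene" or "side" or "wrist"; returns a dict with "image" (384x512x3 uint8, red, green, blue), "range_z" (384x512 float32, m along the optical axis (not along the pixel's ray), 0 where there is no reading), "fx", "fy", "cx", "cy" (pixels), "R" (3x3) and "t" (3): a world point X has camera coordinates R X + t; the wrist camera has in their place "T_tool_cam" (4x4, takes a point from camera to tool coordinates, whose origin is the TCP and whose axes are the flange's). Camera axes: x right, y down, z forward; pixel columns grow to the right and rows downward; lengths in m; the calibration is good to about 2 mm. A picture is of the moment at which its call begins: read the wrist's pose just before it.
- r.close_job(): hands the job in; it is judged then, once.
The state is a dict: "time_s": time; "joints": joint angles; "qd": joint speeds; "joint_torque": joint torques, N m; "tcp_pos": TCP position; "eef_rot": TCP orientation; "contact_force": force on the tool from outside, world axes, zero at the start; "moment": the same for the moment, N m; "gripper_width": finger opening in m; "gripper_force": force on a finger pad.
Only numpy, scipy, OpenCV 4.12 (cv2) and the standard library are available. Lean on these libraries where they do the work, as an engineer would, in place of code of your own. Each camera call takes 0.05 s, during which the arm holds its last target. There are 200 camera calls.

## Working session

There is one attempt and no reset: what is moved stays moved. The work goes in short steps, Python scripts to look and compute and a tool call to move; the robot and the scene stay as the last step left them, time stands still between calls to the robot, and variables do not carry over. Pictures are saved under pics/ and viewed, at most 10 in all, crops included, and the job is handed in when it is done.

Besides the shell and the picture viewer there is one more tool, called after "Emit:" as a command line: name --argument value ..., lists and objects as JSON in quotes. apply_moves: Moves the arm, as the interface text tells. Its arguments: {"type":"object","properties":{"targets":{"type":"array","items":{"type":"object","properties":{"dp":{"type":"array","items":{"type":"number"}},"yaw":{"type":"number"}}}},"grip":{"type":"number"},"squeeze":{"type":"number"}},"required":["targets"]}

```bash
mkdir -p pics
cat > h.py <<'E'
import numpy as np,cv2
from plant import get_state,cams,r
def cap(n):
    s=get_state(); c=cams.capture(n); c['s']=s; return c
def save(c,f): cv2.imwrite('pics/'+f,cv2.cvtColor(c['image'],cv2.COLOR_RGB2BGR))
def RT(c):
    if 'R' in c: return c['R'].T,-c['R'].T@c['t']   # cam->world
    from scipy.spatial.transform import Rotation as Ro
    s=c['s'];Rw=Ro.from_euler('xyz',s['eef_rot'],degrees=True).as_matrix();T=np.array(c['T_tool_cam'])
    return Rw@T[:3,:3],Rw@T[:3,3]+np.array(s['tcp_pos'])
def cloud(c):
    R,t=RT(c);z=c['range_z'];v,u=np.mgrid[:z.shape[0],:z.shape[1]]
    P=np.stack([(u-c['cx'])/c['fx']*z,(v-c['cy'])/c['fy']*z,z],-1)@R.T+t
    P[z==0]=np.nan;return P
def onplane(c,uv,h):
    R,t=RT(c);uv=np.atleast_2d(uv).astype(float)
    d=np.c_[(uv[:,0]-c['cx'])/c['fx'],(uv[:,1]-c['cy'])/c['fy'],np.ones(len(uv))]@R.T
    return t+d*((h-t[2])/d[:,2])[:,None]
E
python3 - <<'E'
from h import *
s=get_state();print(s)
a=[cap(n) for n in('scene','side','wrist')]
for c in a: print(RT(c)[1].round(3),RT(c)[0][:,2].round(2))
im=np.vstack([cv2.resize(np.hstack([a[0]['image'],a[1]['image']]),(800,300)),]) 
save(a[0],'scene.png');save(a[1],'side.png');save(a[2],'wrist.png')
E
```

```text
{'time_s': 0.0, 'joints': array([ 1.65069921e+01,  2.05904261e+01,  6.31236418e-01, -1.96842943e-02,
       -7.01367842e+01, -1.65086942e+01]), 'qd': array([-0.01143906,  0.06733959,  0.11057702, -0.00880034,  0.06706515,
        0.0029832 ]), 'joint_torque': array([-8.00930356e-04, -5.82726967e+01,  2.93058443e+01,  6.99745238e+00,
        6.93249181e-03, -2.06530804e-04]), 'tcp_pos': array([ 6.74519102e-01, -3.36334103e-05,  2.47616158e-01]), 'eef_rot': array([ 1.79902724e+02, -9.53305316e-03, -9.00083978e+01]), 'contact_force': array([-0.3259409 , -0.01392024, -0.40048488]), 'moment': array([0.01704473, 0.03351758, 0.04549056]), 'gripper_force': 0.0, 'gripper_width': 0.08774532158525958}
[ 0.033 -0.792  1.109] [ 0.33  0.59 -0.74]
[-0.071  1.037  0.898] [ 0.37 -0.72 -0.59]
[ 0.675 -0.076  0.385] [-0.    0.28 -0.96]
```

View pics/scene.png

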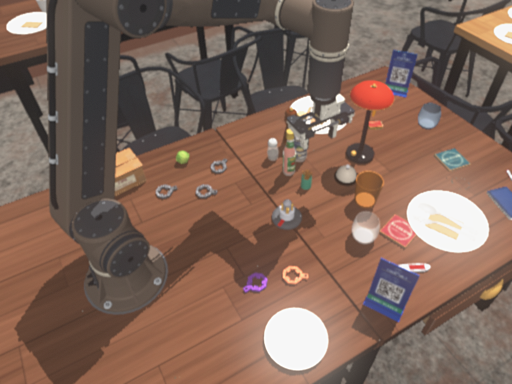

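View pics/side.png

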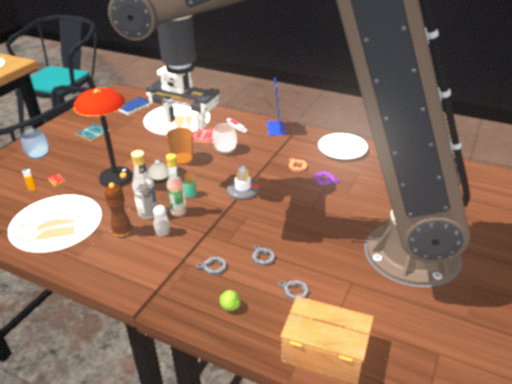

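The scene picture shows three dark rings at about (219,167), (205,191) and (165,191). The foot is at (287,215), the copper plate at (293,275) and the purple look-alike at (256,283). In the side view the rings are at (212,265), (263,256) and (295,289).

Run:
```python
from h import *
for n,pts in (('scene',dict(A=(219,167),B=(205,191),C=(165,191),foot=(287,213),cop=(293,275),pur=(256,283),lime=(182,157),pick=(306,182),salt=(272,150),tum=(365,228))),('side',dict(A=(212,265),B=(263,256),C=(295,289),foot=(242,188),cop=(297,165)))):
    c=cap(n);P=cloud(c)
    for k,(u,v) in pts.items():
        w=P[v-14:v+15,u-16:u+17].reshape(-1,3);w=w[(w[:,2]>0.005)&(w[:,2]<.15)]
        print(n,k,onplane(c,(u,v),0.01).round(3)[0],len(w),np.nanmedian(w,0).round(3) if len(w) else '', w[:,2].max().round(3) if len(w) else '', w.min(0).round(3) if len(w) else '',w.max(0).round(3) if len(w) else '')
```

```text
scene A [0.438 0.262 0.01 ] 101 [0.442 0.272 0.008] 0.015 [0.409 0.236 0.005] [0.482 0.353 0.015]
scene B [0.343 0.18  0.01 ] 114 [0.343 0.181 0.008] 0.015 [0.312 0.15  0.005] [0.376 0.214 0.015]
scene C [0.223 0.252 0.01 ] 116 [0.224 0.254 0.008] 0.014 [0.191 0.227 0.005] [0.264 0.286 0.014]
scene foot [ 0.537 -0.049  0.01 ] 599 [ 0.518 -0.071  0.016] 0.092 [ 0.478 -0.111  0.005] [0.578 0.007 0.092]
scene cop [ 0.426 -0.257  0.01 ] 189 [ 0.429 -0.261  0.008] 0.014 [ 0.396 -0.286  0.005] [ 0.463 -0.226  0.014]
scene pur [ 0.319 -0.225  0.01 ] 199 [ 0.316 -0.224  0.008] 0.014 [ 0.274 -0.249  0.005] [ 0.351 -0.192  0.014]
scene lime [0.341 0.382 0.01 ] 131 [0.335 0.357 0.033] 0.049 [0.312 0.307 0.005] [0.373 0.389 0.049]
scene pick [0.67  0.036 0.01 ] 208 [0.657 0.024 0.033] 0.074 [0.623 0.007 0.005] [0.747 0.103 0.074]
scene salt [0.652 0.242 0.01 ] 346 [0.631 0.198 0.065] 0.147 [0.614 0.098 0.006] [0.721 0.329 0.147]
scene tum [ 0.718 -0.229  0.01 ] 716 [ 0.695 -0.249  0.052] 0.088 [ 0.651 -0.292  0.006] [ 0.761 -0.204  0.088]
side A [0.444 0.277 0.01 ] 274 [0.445 0.281 0.01 ] 0.015 [0.397 0.237 0.005] [0.482 0.302 0.015]
side B [0.341 0.192 0.01 ] 237 [0.345 0.19  0.01 ] 0.016 [0.314 0.16  0.005] [0.381 0.221 0.016]
side C [0.222 0.262 0.01 ] 387 [0.214 0.272 0.011] 0.088 [0.152 0.231 0.005] [0.268 0.365 0.088]
side foot [ 0.53  -0.053  0.01 ] 589 [ 0.52  -0.039  0.017] 0.074 [ 0.474 -0.109  0.005] [0.611 0.019 0.074]
side cop [ 0.427 -0.245  0.01 ] 129 [ 0.432 -0.253  0.009] 0.014 [ 0.399 -0.304  0.005] [ 0.481 -0.219  0.014]
```

View pics/wrist.png

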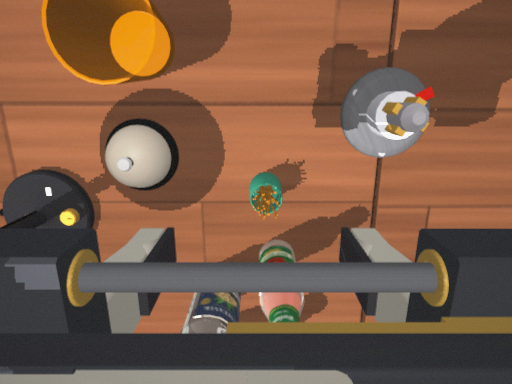

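The wrist view shows the foot at about (385,115) with its red mark at (425,95), to the upper right (towards -x, -y). Ring A is the farthest from the base. I'll look at the foot from above first.

Emit:
apply_moves --targets '[{"dp":[-0.04,-0.025,0]},{"dp":[-0.08,-0.05,0]},{"dp":[-0.12,-0.075,0]},{"dp":[-0.148,-0.09,0]},{"dp":[-0.148,-0.09,0]},{"dp":[-0.148,-0.09,0]}]' --grip -1

```text
$.targets[0]: bad value
```

```bash
cat > foot.py <<'E'
from h import *
c=cap('wrist');np.savez('foot.npz',image=c['image'],range_z=c['range_z']);P=cloud(c);im=c['image'].astype(int)
big=cv2.resize(c['image'],(800,600),interpolation=cv2.INTER_CUBIC);cv2.imwrite('pics/footview.png',big[...,::-1])
print(c['s']['tcp_pos'].round(4),c['s']['eef_rot'].round(2))
near=np.hypot(P[...,0]-.527,P[...,1]+.055)<.065
for lo,hi in((.012,.020),(.040,.049),(.066,.074),(.076,.09)):
    m=near&(P[...,2]>lo)&(P[...,2]<hi);q=P[m]
    (x,y),rad=cv2.minEnclosingCircle((q[:,:2]*1000).astype(np.float32))
    print(lo,m.sum(),np.median(q,0).round(4),'circ',round(x,1),round(y,1),round(rad,1))
m=near&(im[...,0]>150)&(im[...,1]<70)&(im[...,2]<70);q=P[m];print('red',m.sum(),q.mean(0).round(4))
E
python3 foot.py
```

```text
[ 0.6748 -0.      0.2481] [ 1.7995e+02 -1.0000e-02 -9.0000e+01]
0.012 3644 [ 0.5434 -0.0664  0.0168] circ 528.5 -57.8 50.9
0.04 742 [ 0.5429 -0.0601  0.0464] circ 530.2 -57.5 24.4
0.066 337 [ 0.5402 -0.0622  0.0721] circ 530.0 -57.6 19.7
0.076 682 [ 0.5335 -0.0583  0.0847] circ 529.9 -57.5 13.6
red 152 [ 0.4906 -0.0796  0.0175]
```

View pics/footview.png

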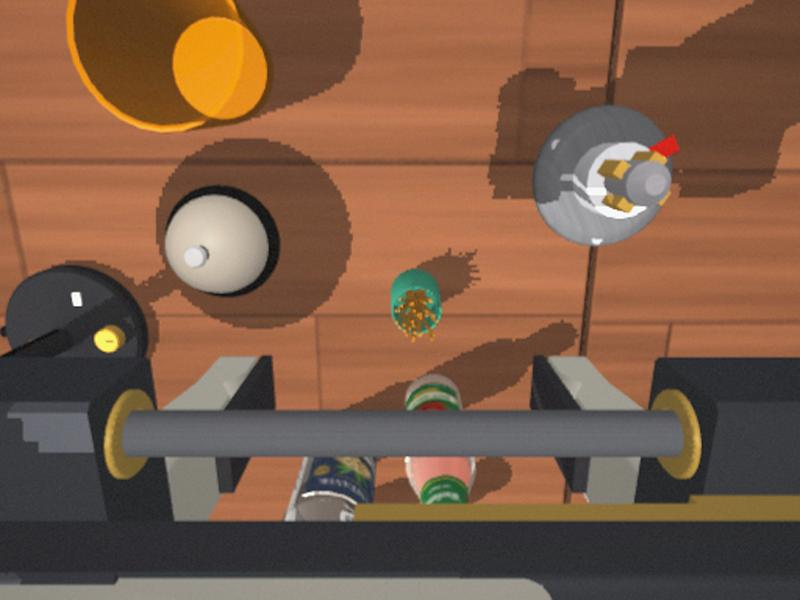

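The move was refused because each row needs a yaw, so this is still the first view: foot at about (605,175), red mark at (665,147), brass splines visible. The depth circles agree on a foot centre near (0.530, -0.0575), with the red mark at about -150°.

Emit:
apply_moves --targets '[{"dp":[-0.04,-0.025,0],"yaw":0},{"dp":[-0.08,-0.05,0],"yaw":0},{"dp":[-0.12,-0.075,0],"yaw":0},{"dp":[-0.145,-0.09,0],"yaw":0},{"dp":[-0.145,-0.09,0],"yaw":0},{"dp":[-0.145,-0.09,0],"yaw":0}]' --grip -1

```text
time_s: 0.8
tcp_pos: [0.5281, -0.0912, 0.2496]
eef_rot: [-179.9, 0.0, -90.1]
contact_force: [1.3, -0.2, 0.7]
gripper_width: 0.0874
gripper_force: 0.0
```

```bash
cat >> foot.py <<'E'
C=np.array([.530,-.0575]);print('reddir',np.degrees(np.arctan2(*(q.mean(0)[:2]-C)[::-1])))
d=P[...,:2]-C;rr=np.hypot(d[...,0],d[...,1]);th=np.degrees(np.arctan2(d[...,1],d[...,0]))
m=(rr>.0145)&(rr<.019)&(P[...,2]>.068)&(P[...,2]<.075)
v=np.exp(4j*np.radians(th[m]));print('spline',m.sum(),'ang mod90',np.degrees(np.angle(v.mean()))/4,abs(v.mean()));print(np.histogram(th[m],36,(-180,180))[0])
E
python3 foot.py
```

```text
[ 0.5281 -0.0912  0.2496] [-1.7992e+02  2.0000e-02 -9.0090e+01]
0.012 3150 [ 0.5288 -0.0709  0.017 ] circ 528.4 -58.7 50.3
0.04 599 [ 0.5309 -0.0704  0.0464] circ 529.6 -57.8 24.4
0.066 242 [ 0.5267 -0.068   0.0724] circ 529.6 -57.7 19.4
0.076 511 [ 0.5297 -0.0611  0.0848] circ 529.7 -57.7 13.6
red 235 [ 0.4962 -0.0762  0.0184]
reddir -151.06155408814965
spline 158 ang mod90 -30.21864747391648 0.7274472915768577
[ 0  0  0  0 10 14 11 12  0  0  0  0  3 14 11 14  5  0  0  0  0  0  7  8
  6  5  0  0  0  0  0  5  9  9 14  1]
```

View pics/footview.png

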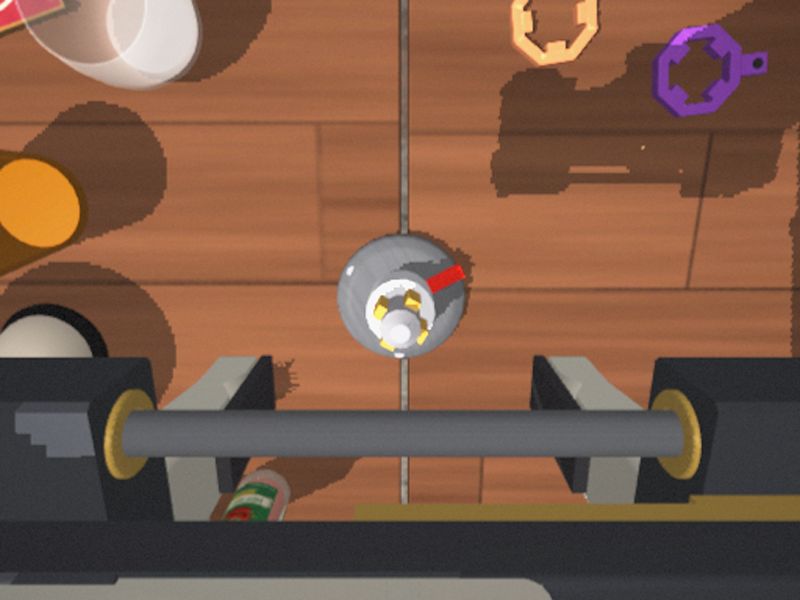

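The foot is at about (400,300), with splines visible at roughly -120/-31/59/149° in the world. That is about +30° from the foot axes, so the disc tab goes to about -121° and the separator tab to about 59°. Next I'll look at ring A.

Emit:
apply_moves --targets '[{"dp":[-0.01,0.04,0],"yaw":0},{"dp":[-0.02,0.08,0],"yaw":0},{"dp":[-0.03,0.12,0],"yaw":0},{"dp":[-0.04,0.16,0],"yaw":0},{"dp":[-0.05,0.2,0],"yaw":0},{"dp":[-0.06,0.24,0],"yaw":0},{"dp":[-0.07,0.28,0],"yaw":0},{"dp":[-0.085,0.32,0],"yaw":0},{"dp":[-0.085,0.32,0],"yaw":0},{"dp":[-0.085,0.32,0],"yaw":0}]'

```text
time_s: 1.68
tcp_pos: [0.4446, 0.2332, 0.2482]
eef_rot: [180.0, -0.0, -89.7]
contact_force: [1.1, -0.1, 0.6]
gripper_width: 0.0874
gripper_force: 0.0
```

```bash
cat > ring.py <<'E'
from h import *
import sys
X=np.array([float(sys.argv[1]),float(sys.argv[2])])
def fit(P,im,C,lo=.007,hi=.016):
    m=(np.hypot(P[...,0]-C[0],P[...,1]-C[1])<.06)&(P[...,2]>lo)&(P[...,2]<hi)
    q=P[m][:,:2]
    for _ in range(6):
        d=q-C;rr=np.hypot(*d.T);th=np.arctan2(d[:,1],d[:,0])
        far=d[rr>.036];a=np.arctan2(*far.mean(0)[::-1])
        # centre: ring points (excluding tab sector), outline midrange per direction
        k=rr<.034
        off=[]
        for t in np.arange(0,np.pi,np.pi/8):   # flats: normals at a+45k ; corners between
            n=np.array([np.cos(t),np.sin(t)]);p=q[k]@n;off.append((n,(np.percentile(p,99.5)+np.percentile(p,.5))/2,np.ptp(np.percentile(p,[.5,99.5]))))
        A=np.array([o[0] for o in off]);b=np.array([o[1] for o in off])
        C=np.linalg.lstsq(A,b,rcond=None)[0]
    s=np.hypot(*(q-C).T)
    return C,np.degrees(a),len(q),s.max(),np.degrees(np.arctan2(*(far.mean(0))[::-1]))
if __name__=='__main__':
    c=cap('wrist');P=cloud(c)
    print(c['s']['tcp_pos'].round(4),c['s']['eef_rot'].round(2))
    print(fit(P,c['image'],X))
    cv2.imwrite('pics/'+sys.argv[3],c['image'][...,::-1])
E
python3 ring.py .445 .275 ringA.png
```

```text
[0.4446 0.2332 0.2482] [ 1.7998e+02 -2.0000e-02 -8.9720e+01]
(array([0.44144151, 0.27148115]), np.float64(27.338172004798587), 1228, np.float64(0.04410343685065459), np.float64(27.338172004798587))
```

View pics/ringA.png

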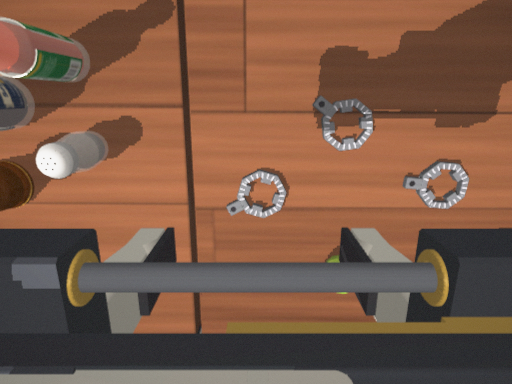

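Ring A is at (262,194) with its tab to the lower left. By measurement its centre is (0.4414, 0.2715) and its tab points to 27.3°. I'll turn the tool by +117° over it.

Emit:
apply_moves --targets '[{"dp":[-0.003,0.02,-0.02],"yaw":7},{"dp":[-0.003,0.039,-0.04],"yaw":14},{"dp":[-0.003,0.039,-0.05],"yaw":21},{"dp":[-0.003,0.039,-0.06],"yaw":28},{"dp":[-0.003,0.039,-0.07],"yaw":35},{"dp":[-0.003,0.039,-0.08],"yaw":42},{"dp":[-0.003,0.039,-0.09],"yaw":49},{"dp":[-0.003,0.039,-0.1],"yaw":56},{"dp":[-0.003,0.039,-0.11],"yaw":63},{"dp":[-0.003,0.039,-0.12],"yaw":70},{"dp":[-0.003,0.039,-0.13],"yaw":77},{"dp":[-0.003,0.039,-0.14],"yaw":84},{"dp":[-0.003,0.039,-0.15],"yaw":91},{"dp":[-0.003,0.039,-0.16],"yaw":98},{"dp":[-0.003,0.039,-0.17],"yaw":105},{"dp":[-0.003,0.039,-0.17],"yaw":112},{"dp":[-0.003,0.039,-0.17],"yaw":117},{"dp":[-0.003,0.039,-0.17],"yaw":117},{"dp":[-0.003,0.039,-0.17],"yaw":117}]'

```text
time_s: 3.32
tcp_pos: [0.4427, 0.2683, 0.0784]
eef_rot: [180.0, 0.0, 26.7]
contact_force: [-0.3, -0.2, -0.2]
gripper_width: 0.0875
gripper_force: 0.0
```

```bash
python3 ring.py .4414 .2715 ringA2.png; python3 -c "
from h import *
print(get_state()['joints'].round(1))"
```

```text
[0.4427 0.2683 0.0784] [1.7999e+02 1.0000e-02 2.6750e+01]
(array([0.44184483, 0.2712956 ]), np.float64(27.838069877132256), 3949, np.float64(0.04354679804504859), np.float64(27.838069877132256))
[ 53.   16.2 -31.3   0.  -42.5  63.7]
```

View pics/ringA2.png

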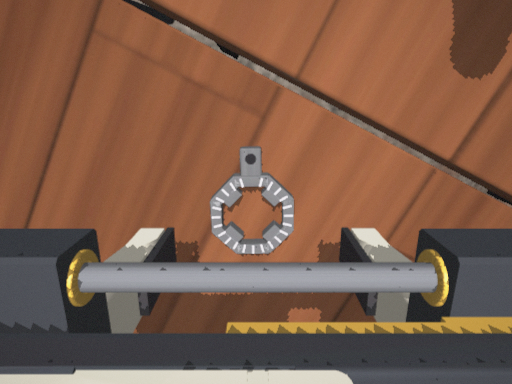

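Ring A sits squarely between the jaws at (252,213), tab up the image. I'll make small corrections, go down and grip.

Emit:
apply_moves --targets '[{"dp":[-0.001,0.003,-0.02],"yaw":1},{"dp":[-0.001,0.003,-0.04],"yaw":1},{"dp":[-0.001,0.003,-0.053],"yaw":1},{"dp":[-0.001,0.003,-0.053],"yaw":1},{"dp":[-0.001,0.003,-0.053],"yaw":1}]'

```text
time_s: 3.78
tcp_pos: [0.441, 0.2716, 0.0253]
eef_rot: [180.0, 0.1, 27.9]
contact_force: [-0.3, -0.9, 0.5]
gripper_width: 0.0878
gripper_force: 0.0
```

Emit:
apply_moves --targets '[{"dp":[0,0,0],"yaw":0},{"dp":[0,0,0],"yaw":0},{"dp":[0,0,0],"yaw":0},{"dp":[0,0,0],"yaw":0},{"dp":[0,0,0],"yaw":0},{"dp":[0,0,0],"yaw":0},{"dp":[0,0,0],"yaw":0},{"dp":[0,0,0],"yaw":0}]' --grip 1 --squeeze 25

```text
time_s: 4.45
tcp_pos: [0.4411, 0.2721, 0.0259]
eef_rot: [-180.0, -0.0, 28.0]
contact_force: [-1.6, -0.9, 6.1]
gripper_width: 0.0556
gripper_force: 25.0
```

Emit:
apply_moves --targets '[{"dp":[0,0,0.03],"yaw":0},{"dp":[0,0,0.07],"yaw":0},{"dp":[0,0,0.11],"yaw":-7},{"dp":[0.005,-0.02,0.13],"yaw":-14},{"dp":[0.01,-0.04,0.135],"yaw":-21},{"dp":[0.015,-0.06,0.135],"yaw":-28},{"dp":[0.02,-0.08,0.135],"yaw":-35},{"dp":[0.025,-0.1,0.135],"yaw":-42},{"dp":[0.03,-0.12,0.135],"yaw":-49},{"dp":[0.036,-0.14,0.135],"yaw":-56},{"dp":[0.042,-0.16,0.135],"yaw":-63},{"dp":[0.048,-0.18,0.135],"yaw":-70},{"dp":[0.054,-0.2,0.135],"yaw":-77},{"dp":[0.06,-0.22,0.135],"yaw":-84},{"dp":[0.066,-0.24,0.135],"yaw":-91},{"dp":[0.072,-0.26,0.135],"yaw":-98},{"dp":[0.078,-0.28,0.135],"yaw":-105},{"dp":[0.084,-0.3,0.135],"yaw":-112},{"dp":[0.088,-0.32,0.135],"yaw":-119},{"dp":[0.089,-0.33,0.135],"yaw":-126}]'

```text
time_s: 6.12
tcp_pos: [0.53, -0.0598, 0.16]
eef_rot: [179.9, -0.0, -98.4]
contact_force: [-0.4, 0.5, -1.4]
gripper_width: 0.0556
gripper_force: 25.0
```

Emit:
apply_moves --targets '[{"dp":[0,0,0],"yaw":-7},{"dp":[0,0,0],"yaw":-14},{"dp":[0,0,0],"yaw":-21},{"dp":[0,0,0],"yaw":-23},{"dp":[0,0,0],"yaw":-23},{"dp":[0,0,0],"yaw":-23}]'

```text
time_s: 6.62
tcp_pos: [0.5297, -0.058, 0.1602]
eef_rot: [180.0, -0.0, -120.9]
contact_force: [-0.0, 0.1, -0.9]
gripper_width: 0.0555
gripper_force: 25.0
```

Run:
```python
from h import *
s=get_state();print(s['tcp_pos'],s['eef_rot'],s['contact_force'],s['joints'].round(1))
for n in('scene','side','wrist'):
    c=cap(n);P=cloud(c);T=s['tcp_pos']
    m=(np.hypot(P[...,0]-T[0],P[...,1]-T[1])<.065)&(abs(P[...,2]-(T[2]-.016))<.004)
    print(n,m.sum(),np.nanmean(P[m],0))
save(c,'held.png')
```

```text
[ 0.52973916 -0.05803862  0.16024517] [ 1.79971734e+02 -1.69298050e-02 -1.20907522e+02] [-0.01452437  0.07283361 -0.91562829] [ 14.8  11.7 -24.2  -0.  -54.2 -45.7]
scene 143 [ 0.52564989 -0.06386546  0.14336609]
side 115 [ 0.53546537 -0.04837411  0.14412562]
wrist 4977 [ 0.522187   -0.07106533  0.14567607]
```

View pics/held.png

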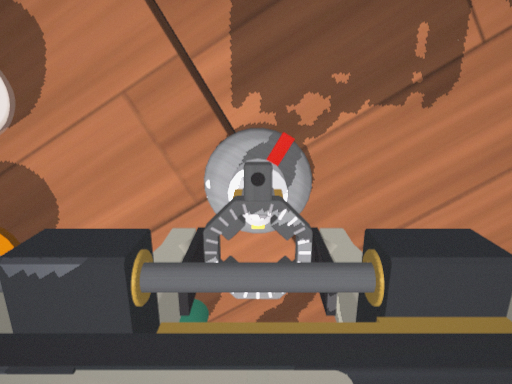

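The held disc's tab is at (258,180), in line with the spline direction. I'll lower it onto the cone.

Emit:
apply_moves --targets '[{"dp":[0,0,-0.02],"yaw":0},{"dp":[0,0,-0.04],"yaw":0},{"dp":[0,0,-0.05],"yaw":0},{"dp":[0,0,-0.055],"yaw":0},{"dp":[0,0,-0.058],"yaw":0},{"dp":[0,0,-0.06],"yaw":0},{"dp":[0,0,-0.06],"yaw":0}]'

```text
time_s: 7.35
tcp_pos: [0.5303, -0.058, 0.1008]
eef_rot: [-180.0, 0.0, -121.0]
contact_force: [0.3, 0.2, -0.7]
gripper_width: 0.0557
gripper_force: 25.0
```

Emit:
apply_moves --targets '[{"dp":[0,0,-0.001],"yaw":0},{"dp":[0,0,-0.002],"yaw":0},{"dp":[0,0,-0.003],"yaw":0},{"dp":[0,0,-0.004],"yaw":0},{"dp":[0,0,-0.005],"yaw":0},{"dp":[0,0,-0.005],"yaw":0}]'

```text
time_s: 7.85
tcp_pos: [0.53, -0.058, 0.0955]
eef_rot: [180.0, 0.0, -121.0]
contact_force: [-0.4, 0.0, -1.6]
gripper_width: 0.0556
gripper_force: 25.0
```

Emit:
apply_moves --targets '[{"dp":[0,0,-0.001],"yaw":0},{"dp":[0,0,-0.002],"yaw":0},{"dp":[0,0,-0.003],"yaw":0},{"dp":[0,0,-0.004],"yaw":0},{"dp":[0,0,-0.004],"yaw":0}]'

```text
time_s: 8.27
tcp_pos: [0.5298, -0.058, 0.0913]
eef_rot: [180.0, -0.0, -121.0]
contact_force: [-0.1, 0.6, -0.6]
gripper_width: 0.0555
gripper_force: 25.0
```

The underside is at 66 mm, below the spline tops, with no force, so the disc is over the splines. I'll slide it down.

Emit:
apply_moves --targets '[{"dp":[0,0,-0.002],"yaw":0},{"dp":[0,0,-0.004],"yaw":0},{"dp":[0,0,-0.006],"yaw":0},{"dp":[0,0,-0.008],"yaw":0},{"dp":[0,0,-0.01],"yaw":0},{"dp":[0,0,-0.01],"yaw":0}]'

```text
time_s: 8.77
tcp_pos: [0.5297, -0.058, 0.081]
eef_rot: [180.0, -0.0, -121.0]
contact_force: [0.2, -0.5, -0.9]
gripper_width: 0.0549
gripper_force: 25.0
```

Emit:
apply_moves --targets '[{"dp":[0,0,-0.002],"yaw":0},{"dp":[0,0,-0.004],"yaw":0},{"dp":[0,0,-0.006],"yaw":0},{"dp":[0,0,-0.008],"yaw":0},{"dp":[0,0,-0.008],"yaw":0}]'

```text
time_s: 9.18
tcp_pos: [0.5297, -0.058, 0.0731]
eef_rot: [180.0, -0.0, -121.0]
contact_force: [0.3, 0.5, -1.1]
gripper_width: 0.0551
gripper_force: 25.0
```

Emit:
apply_moves --targets '[{"dp":[0,0,-0.0005],"yaw":0},{"dp":[0,0,-0.001],"yaw":0},{"dp":[0,0,-0.0015],"yaw":0},{"dp":[0,0,-0.002],"yaw":0},{"dp":[0,0,-0.002],"yaw":0}]'

```text
time_s: 9.6
tcp_pos: [0.53, -0.058, 0.0715]
eef_rot: [-180.0, 0.0, -121.0]
contact_force: [0.7, 0.3, -1.5]
gripper_width: 0.0555
gripper_force: 25.0
```

Emit:
apply_moves --targets '[{"dp":[0,0,-0.0005],"yaw":0},{"dp":[0,0,-0.0008],"yaw":0},{"dp":[0,0,-0.0008],"yaw":0}]'

```text
time_s: 9.85
tcp_pos: [0.53, -0.058, 0.071]
eef_rot: [-180.0, 0.0, -121.0]
contact_force: [-1.7, -0.5, 1.9]
gripper_width: 0.0555
gripper_force: 25.0
```

Contact is starting at the seat, so I'll release and rise.

Emit:
apply_moves --targets '[{"dp":[0,0,0],"yaw":0},{"dp":[0,0,0],"yaw":0},{"dp":[0,0,0],"yaw":0},{"dp":[0,0,0],"yaw":0},{"dp":[0,0,0],"yaw":0},{"dp":[0,0,0.03],"yaw":0},{"dp":[0,0,0.07],"yaw":0},{"dp":[0,0,0.11],"yaw":0},{"dp":[0,-0.01,0.15],"yaw":0},{"dp":[-0.01,0.01,0.18],"yaw":0},{"dp":[-0.01,0.01,0.18],"yaw":0},{"dp":[-0.01,0.01,0.18],"yaw":0}]' --grip -1

```text
time_s: 10.85
tcp_pos: [0.5206, -0.0474, 0.2531]
eef_rot: [-179.8, 0.2, -121.0]
contact_force: [-0.4, -0.7, -0.8]
gripper_width: 0.0876
gripper_force: 0.0
```

Run:
```python
from h import *
from ring import fit
for n in('wrist','side','scene'):
    c=cap(n);P=cloud(c)
    m=(np.hypot(P[...,0]-.53,P[...,1]+.058)<.034)&(np.hypot(P[...,0]-.53,P[...,1]+.058)>.022)&(P[...,2]>.04)&(P[...,2]<.09)
    q=P[m];A=np.c_[q[:,:2]-[.53,-.058],np.ones(len(q))];k=np.linalg.lstsq(A,q[:,2],rcond=None)[0]
    print(n,len(q),'z pct',np.percentile(q[:,2],[5,50,95]).round(4),'plane',k.round(4))
    if n=='wrist': print(fit(P,0,np.array([.53,-.058]),.048,.062))
```

```text
Traceback (most recent call last):
  File "ring.py", line 3, in <module>
    X=np.array([float(sys.argv[1]),float(sys.argv[2])])
                      ~~~~~~~~^^^
IndexError: list index out of range
```

```bash
cat > seat.py <<'E'
import sys
sys.argv=['',0,0]+sys.argv[1:]
from h import *
from ring import fit
z=float(sys.argv[3])
for n in('wrist','side','scene'):
    c=cap(n);P=cloud(c);rr=np.hypot(P[...,0]-.53,P[...,1]+.058)
    m=(rr<.030)&(rr>.021)&(abs(P[...,2]-z)<.02)
    q=P[m];A=np.c_[q[:,:2]-[.53,-.058],np.ones(len(q))];k=np.linalg.lstsq(A,q[:,2],rcond=None)[0]
    print(n,len(q),'z pct',np.percentile(q[:,2],[10,50,90]).round(4),'plane',k.round(4))
    if n=='wrist': print(fit(P,0,np.array([.53,-.058]),z-.004,z+.006))
E
python3 seat.py .055
```

```text
wrist 1094 z pct [0.0554 0.0566 0.0577] plane [0.0052 0.0005 0.0563]
(array([ 0.52976207, -0.05838863]), np.float64(-121.04860216508582), 1611, np.float64(0.04410107271239546), np.float64(-121.04860216508582))
side 119 z pct [0.0382 0.0532 0.0582] plane [ 0.1109 -0.1432  0.0537]
scene 102 z pct [0.0454 0.0532 0.056 ] plane [0.0336 0.0307 0.0527]
```

The disc is seated: top at 56.3 mm, where this camera read the 45 mm pedestal as 46.4 mm. It is level, on the axis, with its tab at -121°. Next is the copper plate.

Emit:
apply_moves --targets '[{"dp":[-0.015,-0.035,0],"yaw":0},{"dp":[-0.03,-0.07,0],"yaw":0},{"dp":[-0.045,-0.105,0],"yaw":0},{"dp":[-0.06,-0.14,0],"yaw":0},{"dp":[-0.075,-0.175,0],"yaw":0},{"dp":[-0.09,-0.205,0],"yaw":0},{"dp":[-0.09,-0.205,0],"yaw":0},{"dp":[-0.09,-0.205,0],"yaw":0}]'

```text
time_s: 11.67
tcp_pos: [0.4286, -0.2545, 0.2493]
eef_rot: [179.8, -0.1, -121.2]
contact_force: [0.3, 0.0, -0.3]
gripper_width: 0.0877
gripper_force: 0.0
```

```bash
python3 ring.py .430 -.257 cop.png
```

```text
[ 0.4286 -0.2545  0.2493] [ 1.7984e+02 -6.0000e-02 -1.2122e+02]
(array([ 0.42856654, -0.25419063]), np.float64(-36.7038704026321), 1300, np.float64(0.04390259425894894), np.float64(-36.7038704026321))
```

View pics/cop.png

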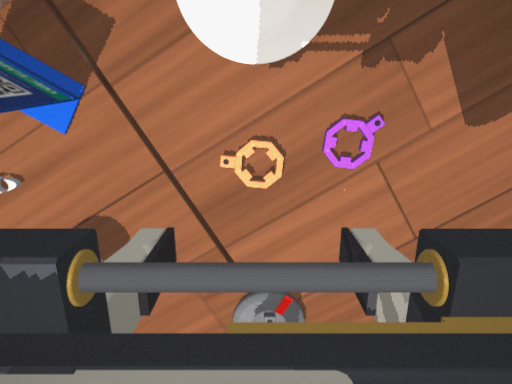

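The copper plate is at (262,163) with its tab to the left, and the purple look-alike is at (350,142). By measurement the copper centre is (0.4286, -0.2542) and its tab points to -36.7°. I'll turn by -95.5° so that the final placing uses the same tool pose as the disc did.

Emit:
apply_moves --targets '[{"dp":[0,0,-0.01],"yaw":-7},{"dp":[0,0,-0.02],"yaw":-14},{"dp":[0,0,-0.03],"yaw":-21},{"dp":[0,0,-0.045],"yaw":-28},{"dp":[0,0,-0.06],"yaw":-35},{"dp":[0,0,-0.075],"yaw":-42},{"dp":[0,0,-0.09],"yaw":-49},{"dp":[0,0,-0.105],"yaw":-56},{"dp":[0,0,-0.12],"yaw":-63},{"dp":[0,0,-0.135],"yaw":-70},{"dp":[0,0,-0.15],"yaw":-77},{"dp":[0,0,-0.16],"yaw":-84},{"dp":[0,0,-0.17],"yaw":-91},{"dp":[0,0,-0.17],"yaw":-95.5},{"dp":[0,0,-0.17],"yaw":-95.5},{"dp":[0,0,-0.17],"yaw":-95.5}]'

```text
time_s: 13.05
tcp_pos: [0.4304, -0.2522, 0.0803]
eef_rot: [-180.0, -0.0, 143.8]
contact_force: [0.1, -0.5, 0.3]
gripper_width: 0.0874
gripper_force: 0.0
```

```bash
python3 ring.py .4286 -.2542 cop2.png
```

```text
[ 0.4304 -0.2522  0.0803] [-1.7997e+02 -5.0000e-02  1.4375e+02]
(array([ 0.42833676, -0.25424842]), np.float64(-37.24599094673033), 3660, np.float64(0.038957195056992494), np.float64(-37.24599094673033))
```

Emit:
apply_moves --targets '[{"dp":[-0.002,-0.002,-0.02],"yaw":-0.7},{"dp":[-0.002,-0.002,-0.04],"yaw":-0.7},{"dp":[-0.002,-0.002,-0.0545],"yaw":-0.7},{"dp":[-0.002,-0.002,-0.0545],"yaw":-0.7},{"dp":[-0.002,-0.002,-0.0545],"yaw":-0.7}]'

```text
time_s: 13.52
tcp_pos: [0.4279, -0.2548, 0.0261]
eef_rot: [-180.0, -0.1, 142.9]
contact_force: [0.5, 0.6, 0.6]
gripper_width: 0.0876
gripper_force: 0.0
```

Emit:
apply_moves --targets '[{"dp":[0,0,0],"yaw":0},{"dp":[0,0,0],"yaw":0},{"dp":[0,0,0],"yaw":0},{"dp":[0,0,0],"yaw":0},{"dp":[0,0,0],"yaw":0},{"dp":[0,0,0],"yaw":0},{"dp":[0,0,0],"yaw":0},{"dp":[0,0,0],"yaw":0}]' --grip 1 --squeeze 25

```text
time_s: 14.18
tcp_pos: [0.4282, -0.2551, 0.0267]
eef_rot: [180.0, 0.0, 142.8]
contact_force: [-0.9, 1.0, 6.0]
gripper_width: 0.0553
gripper_force: 25.0
```

Emit:
apply_moves --targets '[{"dp":[0,0,0.03],"yaw":0},{"dp":[0,0,0.07],"yaw":7},{"dp":[0,0,0.11],"yaw":14},{"dp":[0.01,0.02,0.134],"yaw":21},{"dp":[0.02,0.04,0.134],"yaw":28},{"dp":[0.03,0.06,0.134],"yaw":35},{"dp":[0.04,0.08,0.134],"yaw":42},{"dp":[0.05,0.1,0.134],"yaw":49},{"dp":[0.06,0.12,0.134],"yaw":56},{"dp":[0.07,0.14,0.134],"yaw":63},{"dp":[0.08,0.16,0.134],"yaw":70},{"dp":[0.09,0.18,0.134],"yaw":77},{"dp":[0.098,0.19,0.134],"yaw":84},{"dp":[0.1015,0.197,0.134],"yaw":91},{"dp":[0.1015,0.197,0.134],"yaw":96.2},{"dp":[0.1015,0.197,0.134],"yaw":96.2},{"dp":[0.1015,0.197,0.134],"yaw":96.2}]'

```text
time_s: 15.6
tcp_pos: [0.5291, -0.058, 0.1599]
eef_rot: [180.0, -0.0, -121.2]
contact_force: [0.2, 0.1, -0.4]
gripper_width: 0.0554
gripper_force: 25.0
```

Emit:
apply_moves --targets '[{"dp":[0,0,-0.02],"yaw":0},{"dp":[0,0,-0.04],"yaw":0},{"dp":[0,0,-0.05],"yaw":0},{"dp":[0,0,-0.055],"yaw":0},{"dp":[0,0,-0.058],"yaw":0},{"dp":[0,0,-0.06],"yaw":0},{"dp":[0,0,-0.06],"yaw":0}]'

```text
time_s: 16.18
tcp_pos: [0.5298, -0.0578, 0.1005]
eef_rot: [-180.0, 0.0, -121.0]
contact_force: [0.1, 2.5, -2.7]
gripper_width: 0.0555
gripper_force: 25.0
```

Emit:
apply_moves --targets '[{"dp":[0,0,-0.001],"yaw":0},{"dp":[0,0,-0.002],"yaw":0},{"dp":[0,0,-0.003],"yaw":0},{"dp":[0,0,-0.004],"yaw":0},{"dp":[0,0,-0.005],"yaw":0},{"dp":[0,0,-0.005],"yaw":0}]'

```text
time_s: 16.68
tcp_pos: [0.53, -0.0579, 0.0956]
eef_rot: [-180.0, 0.0, -121.0]
contact_force: [0.4, 4.0, 5.1]
gripper_width: 0.0552
gripper_force: 25.0
```

Emit:
apply_moves --targets '[{"dp":[0,0,-0.001],"yaw":0},{"dp":[0,0,-0.002],"yaw":0},{"dp":[0,0,-0.003],"yaw":0},{"dp":[0,0,-0.003],"yaw":0}]'

```text
time_s: 17.02
tcp_pos: [0.5301, -0.0579, 0.0928]
eef_rot: [-179.9, 0.0, -121.0]
contact_force: [-0.5, 3.1, 8.1]
gripper_width: 0.0554
gripper_force: 25.0
```

The plate is resting on the spline tops (8 N, the hub sinking on its spring) with 3 N sideways. I'll shift +y and lighten the pressure, then feel by turning.

Emit:
apply_moves --targets '[{"dp":[0,0.0005,0.001],"yaw":0},{"dp":[0,0.001,0.001],"yaw":0},{"dp":[0,0.001,0.001],"yaw":0}]'

```text
time_s: 17.27
tcp_pos: [0.53, -0.0572, 0.0939]
eef_rot: [-179.9, 0.0, -121.0]
contact_force: [0.5, 0.9, 6.0]
gripper_width: 0.0552
gripper_force: 25.0
```

Emit:
apply_moves --targets '[{"dp":[0,0,0],"yaw":1},{"dp":[0,0,0],"yaw":2},{"dp":[0,0,0],"yaw":3},{"dp":[0,0,0],"yaw":3}]'

```text
time_s: 17.6
tcp_pos: [0.5299, -0.057, 0.0935]
eef_rot: [-180.0, 0.0, -118.0]
contact_force: [2.0, 3.2, 0.4]
gripper_width: 0.0555
gripper_force: 25.0
```

Run:
```python
from h import *
s=get_state();print(s['tcp_pos'],s['contact_force'],s['moment'])
```

```text
[ 0.52991854 -0.05695359  0.0934639 ] [1.99843673 3.21582711 0.36956814] [ 1.21797189 -0.75534804 -0.09850508]
```

The upward force vanished at +3°, so the plate has dropped over the splines. I'll go on down.

Emit:
apply_moves --targets '[{"dp":[0.0005,0.0008,-0.001],"yaw":0},{"dp":[0.0005,0.0008,-0.002],"yaw":0},{"dp":[0.0005,0.0008,-0.003],"yaw":0},{"dp":[0.0005,0.0008,-0.004],"yaw":0},{"dp":[0.0005,0.0008,-0.004],"yaw":0}]'

```text
time_s: 18.02
tcp_pos: [0.5298, -0.0562, 0.0888]
eef_rot: [180.0, -0.0, -118.0]
contact_force: [1.6, 2.1, -1.1]
gripper_width: 0.0554
gripper_force: 25.0
```

Run:
```python
from h import *
s=get_state();print(s['tcp_pos'],s['contact_force'],s['moment'])
```

```text
[ 0.52980481 -0.05620708  0.08881972] [ 1.64138878  2.10277788 -1.11145096] [ 0.80926931 -0.71572426  0.01461858]
```

Emit:
apply_moves --targets '[{"dp":[0.0005,0.0005,-0.0015],"yaw":0},{"dp":[0.0005,0.0005,-0.003],"yaw":0},{"dp":[0.0005,0.0005,-0.0045],"yaw":0},{"dp":[0.0005,0.0005,-0.006],"yaw":0},{"dp":[0.0005,0.0005,-0.006],"yaw":0}]'

```text
time_s: 18.43
tcp_pos: [0.5301, -0.0559, 0.0828]
eef_rot: [180.0, -0.0, -118.0]
contact_force: [0.5, 0.9, -0.9]
gripper_width: 0.0554
gripper_force: 25.0
```

Emit:
apply_moves --targets '[{"dp":[0,0,-0.0005],"yaw":0},{"dp":[0,0,-0.001],"yaw":0},{"dp":[0,0,-0.0013],"yaw":0},{"dp":[0,0,-0.0013],"yaw":0}]'

```text
time_s: 18.77
tcp_pos: [0.5304, -0.0558, 0.0819]
eef_rot: [180.0, -0.0, -118.0]
contact_force: [0.8, 0.6, -0.8]
gripper_width: 0.0555
gripper_force: 25.0
```

Emit:
apply_moves --targets '[{"dp":[0,0,-0.0004],"yaw":0},{"dp":[0,0,-0.0008],"yaw":0},{"dp":[0,0,-0.0008],"yaw":0}]'

```text
time_s: 19.02
tcp_pos: [0.5304, -0.0558, 0.0817]
eef_rot: [-180.0, -0.0, -118.0]
contact_force: [-1.9, 1.3, 5.8]
gripper_width: 0.0557
gripper_force: 25.0
```

Emit:
apply_moves --targets '[{"dp":[0,0,0],"yaw":0},{"dp":[0,0,0],"yaw":0},{"dp":[0,0,0],"yaw":0},{"dp":[0,0,0],"yaw":0},{"dp":[0,0,0],"yaw":0},{"dp":[0,0,0.03],"yaw":0},{"dp":[0,0,0.07],"yaw":0},{"dp":[0,0,0.11],"yaw":0},{"dp":[0,0,0.15],"yaw":0},{"dp":[-0.01,0.01,0.17],"yaw":0},{"dp":[-0.01,0.01,0.17],"yaw":0},{"dp":[-0.01,0.01,0.17],"yaw":0}]' --grip -1

```text
time_s: 20.02
tcp_pos: [0.5207, -0.0453, 0.2527]
eef_rot: [-179.9, 0.1, -118.0]
contact_force: [-0.5, -0.4, -0.6]
gripper_width: 0.0876
gripper_force: 0.0
```

```bash
sed -i "s/if n=='wrist':/if n=='wrist': save(c,'final.png');/" seat.py; python3 seat.py .065
```

```text
wrist 1240 z pct [0.0652 0.0665 0.0674] plane [0.0093 0.007  0.0659]
(array([ 0.52990224, -0.05639918]), np.float64(62.39312101371446), 1716, np.float64(0.04357664495685176), np.float64(62.39312101371446))
side 103 z pct [0.0502 0.0638 0.0674] plane [ 0.1635 -0.1017  0.0638]
scene 111 z pct [0.0508 0.0629 0.0664] plane [0.0603 0.0936 0.062 ]
```

View pics/final.png

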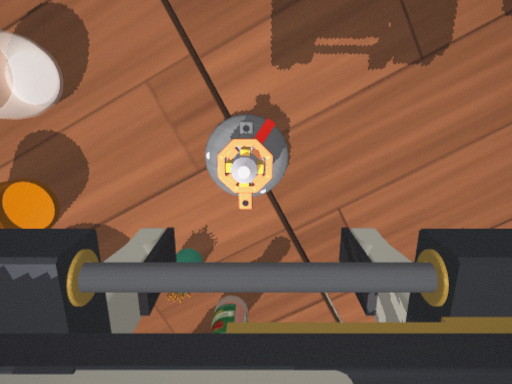

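The final view shows the copper plate flat on the stack, its tab at (245,202) opposite the dark disc's tab at (246,128) on the red mark's side. Its top reads about 66 mm, against 65 mm nominal plus this camera's bias of about 1.4 mm. It is about 1.3 mm off the axis, and nothing touches the robot.

```bash
python3 -c "
from h import *
print(r.close_job())"
```

```text
the job is handed in; nothing more can be done
None
```

I handed the job in at about 20 s; no verdict came back, but by camera both plates sit fully home, level and released: disc tab on the red mark's side (30° off, the nearest the splines allow), separator tab opposite.

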